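# Set and lock the blue metering valve

### The arm

A 6-joint arm with a two-finger parallel gripper is mounted at the origin on a cart in front of the work surface, level with it; the furniture and walls round the work are solid. World frame = base frame: x ahead of the robot, y to its left, z up, the work surface at z = 0. Lengths are in m, angles in rad, forces in N, time in s.
With the tool pointing down it reaches from about 0.25 to 0.775 m from the base axis. Payload 4 kg.
Tool frame: the origin (TCP) lies between the finger pads; the fingertips stand 25 mm ahead of it and the grasp point (between the pads) lies 6 mm ahead of it (robot.tip_reach is the z of the fingertips in the tool frame, in m); z points along the fingers, y is the line along which they close (so a half turn about z gives the same grasp; the last joint's range is limited). The gripper opens to 94 mm and grips with 3 to 60 N. Pads are 16 mm wide; open, the fingers measure 119 mm over their backs; the gripper's body (75 mm by 177 mm) begins 78 mm behind the grasp point.
Start: joints at [-1.413, 0.087, 1.371, -0, 1.684, -0.103], TCP at [0.142, -0.531, 0.231] pointing down, gripper open.
Joint ranges: [-3.1, 3.1], [-0.76, 2.03], [0.27, 2.55], [-1.08, 4.22], [0.17, 2.65], [-2.57, 2.57]. Speed limits (rad/s): [2.79, 2.79, 3.14, 3.14, 3.14, 3.14].

### API

Orientations are given as [roll, pitch, yaw] about the fixed x, y, z axes, in that order (R = Rz(yaw) Ry(pitch) Rx(roll)).
In Python, from bench import robot gives the robot as it stands. The module is installed in compiled form; this text tells all that it offers.
- The arm moves only by the shell command python3 -m handwheel 'ROWS'. ROWS is JSON, a list of rows, each a list of 3 entries, a list of its own where there are three numbers: the turn, a rotation vector about the world's x, y, z in units of 90 degrees (1.0 is 90 degrees), then the shift along the world's x, y, z in units of 0.05 m (1.0 is 0.05 m), then the closure, from 0 (fully open) to 1 (shut). A call has 1 to 5 rows; each row shifts and turns the commanded pose from where the row before left it; what a row does not reach is not made up. A row lasts 1/10 s, in which the tool goes at most 50 mm and 8.59 degrees, less where a joint would pass 70% of its speed; a pose out of reach is approached as far as the arm can. A call with a number of a shift or a turn outside -1 to 1 is refused whole. A call with a gripper value outside its range is refused whole. The fingers move at their own pace and stop on an object; the grip force is fixed at half the most. Time passes only in rows, so rows that do not move let the fingers close. It gives the time, the measured TCP pose, the force, the opening and the grip force at its end, in the units of the state.
- robot.get_obs(): the state, without advancing time (a new reading comes with each control period).
- robot.snapshot(name): name is "scene" or "top"; returns (picture, depth): 384x512x3 uint8, red, green, blue; 384x512 float32, m along the optical axis (not along the pixel's ray), 0 where there is no reading.
- robot.calibration(name): a dict with "mtx" (3x3 intrinsics, pixels), "D" ([k1, k2, p1, p2, k3] as OpenCV has them; the pictures are not rectified), "extrinsics" (4x4, takes a point from camera to world coordinates). Camera axes: x right, y down, z forward; pixel columns grow to the right and rows downward; lengths in m; the calibration is good to about 2 mm. A picture is of the moment at which its call begins. calibration takes no time and is no camera call.
- robot.close_job(): hands the job in; it is judged then, once.
Trained networks look in the newest picture that a camera, given by its name, has taken for a name from the list of things; names that differ only in an ending like _2 or _b are one class to them, and where a whole thing is asked for, a point or a joint stands for the part that bears it (a point fixed in the world has none). Each returns a list of dicts, best first, with "p" (0 to 1); they miss things now and then, are a little off and sometimes report something else, mostly with a low value. They report only what shows in the picture. A call takes as long as a camera call.
- robot.boxes_of(query, camera): "bbox" ([left, top, right, bottom] in pixels, round what is visible of it).
The state is a dict: "time": time; "joint_positions": joint angles; "qvel": joint speeds; "joint_torque": joint torques, N m; "tool_pos": TCP position; "ee_rot": TCP orientation; "wrist_force": force on the tool from outside, world axes, zero at the start; "wrist_torque": the same for the moment, N m; "width": finger opening in m; "finger_force": force on a finger pad.
Only numpy, scipy, OpenCV 4.12 (cv2) and the standard library are available. Lean on these libraries where they do the work, as an engineer would, in place of code of your own. Each camera call takes 0.05 s, during which the arm holds its last target. There are 200 camera calls.

### The job

On the metering valve with the blue knob, turn the knob until its white pointer line points at the green clip on its dial, while the lock ring below is still loose. Then lock the setting: swing the lock ring's lever (the blue upright post) clockwise, seen from above, as far as it goes against its stop, leaving the knob on its mark, and let go.

Things in the scene. Friction and masses are not known exactly. Their poses are not given: they have to be found in the camera images.
- knob_grip (a point): Blue knob's grip point, on its upright axis, 70 mm above the table. Knob: upright bar 13 mm thick, 36 long (16 behind to 20 ahead of the axis), z 50 to 82 mm, on a round skirt, 40 wide, top z 50; white dial 72 wide below, top z 44. x axis: level, along the bar to the pointer end (white line). Turns 1.2 rad either side of mid-dial, friction 0.04 N m, stays put. The red valve beside it is done.
- set_mark: Green clip (26 x 9 mm, top z 49 mm) on the rim of the blue valve's dial at the wanted setting. Origin: on the valve's upright axis, z 44 mm; x axis: level, from the axis to the clip (24 to 50 mm out). The knob is set when its pointer direction matches this axis; from the start it needs 0.5 to 1.4 rad counter-clockwise seen from above.
- lock_post (a point): Centre line of the blue upright round post on the lock ring's lever, at z 65 mm. Post 14 mm in diameter, free to grip from z 42 to 80 mm; flat aluminium lever arm under it, 14 wide, top z 38. It moves on a level circle of 72 mm radius round the valve's axis (set_mark's origin), on the robot's side of the valve.
- blue_valve_ring (a joint): Lock ring angle, rad: 0 fully loose, grows as the lever swings clockwise seen from above, 1.2 tight (arm against a steel stop pin). Starts at 0 to 0.3. Friction 0.12 N m, about 2 N at the post; stays where it is left.

How it is judged:
On the way:
1. the blue knob points at the green clip while the lock ring is still loose (angle between the x axis of knob_grip and the x axis of set_mark, either way round below 0.2 rad and value of joint blue_valve_ring below 0.6 rad), for 0.2 s.
At the end, for the whole second after the job is handed in: The blue knob's pointer is within 0.2 rad (11 degrees) of the green clip, and the lock ring is at rest, tightened to within 0.18 rad (10 degrees) of its stop (joint above 1.02) (angle between the x axis of knob_grip and the x axis of set_mark, either way round below 0.2 rad and value of joint blue_valve_ring above 1.02 rad and velocity of joint blue_valve_ring between -0.05 and 0.05 rad/s); the robot touches nothing.
It also fails if it takes over 40 s, if anything falls off the work surface, if the arm or the gripper's body presses on something with over 40 N, if the wrist force passes 120 N, or if a joint passes its speed limit or range.

## Working session

There is one attempt and no reset: what is moved stays moved. The work goes in short steps, Python scripts to look and compute and a shell command to move; the robot and the scene stay as the last step left them, time stands still between calls to the robot, and variables do not carry over. Pictures are saved under pics/ and viewed, at most 10 in all, crops included, and the job is handed in when it is done.

```bash
mkdir -p pics; python3 - <<'E'
from bench import robot
import cv2,numpy as np
for n in("top","scene"):
    p,d=robot.snapshot(n); cv2.imwrite(f"pics/{n}0.png",p[:,:,::-1]); np.save(f"{n}.npy",d)
    for q in("knob_grip","set_mark","lock_post"): print(n,q,[( [round(v) for v in b['bbox']],round(b['p'],2)) for b in robot.boxes_of(q,n)][:3])
print({k:np.round(v,3) for k,v in robot.get_obs().items()})
print(robot.calibration("top"))
E
```

```text
top knob_grip [([155, 176, 172, 197], 0.67)]
top set_mark [([155, 170, 160, 181], 0.61)]
top lock_post []
scene knob_grip [([189, 231, 210, 249], 0.88)]
scene set_mark [([173, 246, 188, 253], 0.44)]
scene lock_post [([202, 229, 240, 261], 0.72)]
{'time': np.float64(0.4), 'joint_positions': array([-1.413,  0.087,  1.371,  0.   ,  1.684, -0.103]), 'qvel': array([ 0.002, -0.001, -0.003, -0.001, -0.001, -0.002]), 'joint_torque': array([-2.0000e-03, -3.3951e+01, -3.0211e+01,  7.2000e-02,  2.6000e-02,
       -0.0000e+00]), 'tool_pos': array([ 0.142, -0.531,  0.23 ]), 'ee_rot': array([-3.141, -0.   ,  0.261]), 'wrist_force': array([ 0.284,  0.032, -0.055]), 'wrist_torque': array([-0.038, -0.007,  0.015]), 'finger_force': np.float64(0.0), 'width': np.float64(0.094)}
{'mtx': array([[410.95530773,   0.        , 259.48155772],
       [  0.        , 410.95530773, 190.73738395],
       [  0.        ,   0.        ,   1.        ]]), 'D': array([-0.12053554,  0.        ,  0.        ,  0.        ,  0.        ]), 'extrinsics': array([[ 0.05385392, -0.97852397,  0.19897386,  0.3434482 ],
       [-0.99854743, -0.05310635,  0.009096  , -0.05769937],
       [ 0.00166612, -0.19917469, -0.97996258,  0.93552915],
       [ 0.        ,  0.        ,  0.        ,  1.        ]])}
```

View pics/top0.png

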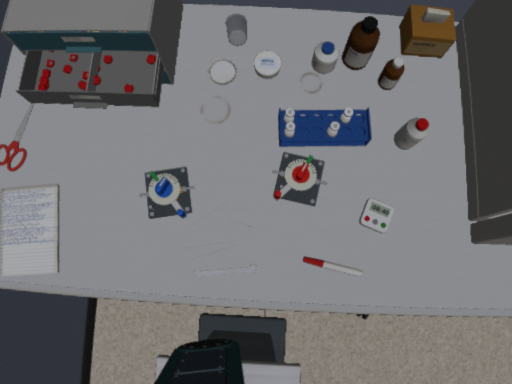

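View pics/scene0.png

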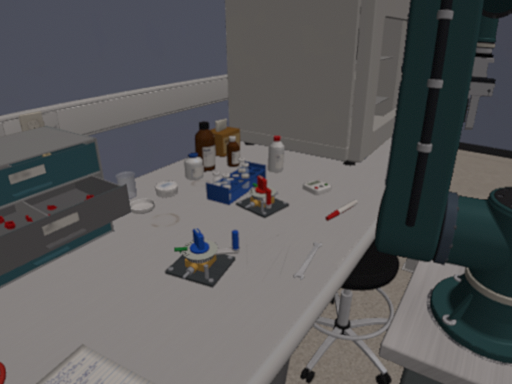

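The top view shows the blue valve: dial centre about (164,189), green clip about (154,176), blue post about (181,213). The arm is clear of it. Next I'll measure and zoom in.

```bash
cat >h.py <<'E'
from bench import robot
import cv2,numpy as np
def w(n,uv,z):
    c=robot.calibration(n);E=c["extrinsics"]
    u=cv2.undistortPoints(np.array([[uv]],float),c["mtx"],c["D"])[0,0]
    r=E[:3,:3]@[*u,1];o=E[:3,3];return (o+r*(z-o[2])/r[2])[:2]
def pix(n,P):
    c=robot.calibration(n);E=np.linalg.inv(c["extrinsics"])
    return cv2.projectPoints(np.array([P],float),cv2.Rodrigues(E[:3,:3])[0],E[:3,3],c["mtx"],c["D"])[0][0,0]
E
python3 - <<'E'
from h import *
t=cv2.imread("pics/top0.png");s=cv2.imread("pics/scene0.png")
a=cv2.resize(t[155:230,130:210],None,fx=7,fy=7,interpolation=cv2.INTER_CUBIC)[:525]
b=cv2.resize(s[215:290,155:255],None,fx=7,fy=7,interpolation=cv2.INTER_CUBIC)
cv2.imwrite("pics/ct.png",a);cv2.imwrite("pics/cs.png",b)
for n,uv,z in [("top",(164,189),.044),("top",(154.5,176),.049),("top",(181,213),.08),("scene",(180,249.5),.049),("scene",(235.5,232),.08)]: print(n,uv,w(n,uv,z).round(4))
E
```

```text
top (164, 189) [0.5169 0.1634]
top (154.5, 176) [0.5443 0.1866]
top (181, 213) [0.4603 0.1131]
scene (180, 249.5) [0.5431 0.1945]
scene (235.5, 232) [0.4607 0.1202]
```

View pics/ct.png

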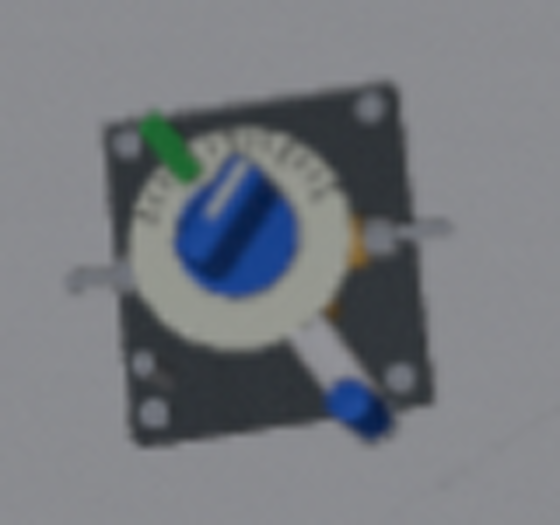

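View pics/cs.png

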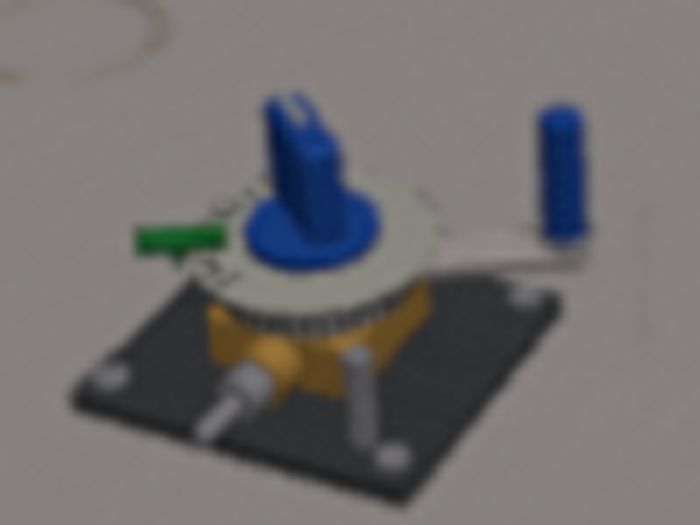

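The crops show the dial centre at (164.6,189.3), the clip running from (151.4,172) to (157,180), the pointer line from (159.6,186.1) to (164.3,177.9) and the post top at about (179.7,211.9). The stop pin is at the lower left, near (150,207).

```bash
python3 - <<'E'
from h import *
W=lambda x,y,z:w("top",(130+(x-3)/7,155+(y-3)/7),z)
c=W(242,240,.044);print("c",c)
s=W(238,236,.05);print("skirt",s)
a,b=W(150,118,.049),W(190,178,.049);m=(a+b)/2;print("clip",a,b,"dir",np.arctan2(*(m-c)[::-1]),np.arctan2(*(a-b)[::-1]),np.linalg.norm(m-c))
p,q=W(207,218,.082),W(240,160,.082);print("line",p,q,np.arctan2(*(q-p)[::-1]))
l=W(347,398,.08);d=l-c;print("post",l,np.linalg.norm(d),np.arctan2(*d[::-1]))
pin=W(143,362,.045)-c;print("pin",np.linalg.norm(pin),np.arctan2(*pin[::-1]))
S=lambda x,y,z:w("scene",(155+(x-3)/7,215+(y-3)/7),z)
print("scene post",S(562,112,.08),"skirt",S(313,225,.05),"clip",S(140,235,.049),S(222,232,.049),"line",S(318,120,.082))
E
```

```text
c [0.51721847 0.16306326]
skirt [0.51726773 0.16298821]
clip [0.55437545 0.19571445] [0.53542759 0.18062776] dir 0.7366555308818398 0.6724325855758451 0.037373188839102206
line [0.51606777 0.16517049] [0.5347421  0.15681387] -0.42076676289039394
post [0.46341962 0.11730853] 0.07062444343564908 -2.4368212430461433
pin 0.04950568355689146 2.5518853100844208
scene post [0.4650499  0.11657693] skirt [0.5171412  0.16651538] clip [0.55548182 0.19725655] [0.53723621 0.18281553] line [0.51704225 0.16106238]
```

```bash
python3 -m handwheel '[[[0,0,-0.03],[0.46,0.85,0],0],[[0,0,-0.03],[0.46,0.85,0],0],[[0,0,-0.03],[0.46,0.85,0],0],[[0,0,-0.03],[0.46,0.85,0],0],[[0,0,-0.03],[0.46,0.85,0],0]]'; python3 -m handwheel '[[[0,0,-0.03],[0.46,0.85,0],0],[[0,0,-0.03],[0.46,0.85,0],0],[[0,0,-0.03],[0.46,0.85,0],0],[[0,0,-0.03],[0.46,0.85,0],0],[[0,0,-0.03],[0.46,0.85,0],0]]'
```

```text
time: 0.9
tool_pos: [0.2573, -0.3172, 0.2306]
ee_rot: [3.141, -0.001, 0.022]
wrist_force: [0.5, 0.1, -0.6]
width: 0.0936
finger_force: 0.0
time: 1.4
tool_pos: [0.3723, -0.1046, 0.2309]
ee_rot: [3.141, -0.002, -0.213]
wrist_force: [0.8, -0.4, 0.9]
width: 0.094
finger_force: 0.0
```

```bash
python3 -m handwheel '[[[0,0,-0.026],[0.48,0.9,0],0.4],[[0,0,-0.026],[0.48,0.9,0],0.4],[[0,0,-0.026],[0.48,0.9,0],0.4],[[0,0,-0.026],[0.48,0.9,0],0.4],[[0,0,-0.026],[0.48,0.9,0],0.4]]'; python3 -m handwheel '[[[0,0,0],[0.49,0.87,0],0.4],[[0,0,0],[0,0,-0.7],0.4],[[0,0,0],[0,0,-0.7],0.4],[[0,0,0],[0,0,-0.5],0.4],[[0,0,0],[0,0,0],0.4]]'; python3 - <<'E'
from h import *
p,d=robot.snapshot("scene");x,y=160,180
cv2.imwrite("pics/s2.png",cv2.resize(p[180:290,150:270,::-1],None,fx=5,fy=5,interpolation=cv2.INTER_CUBIC))
E
```

```text
time: 1.9
tool_pos: [0.4901, 0.1164, 0.2308]
ee_rot: [-3.141, -0.001, -0.416]
wrist_force: [0.5, -1.1, 0.6]
width: 0.0584
finger_force: 0.0
time: 2.4
tool_pos: [0.5111, 0.1573, 0.1308]
ee_rot: [3.136, 0.008, -0.414]
wrist_force: [-0.9, -0.5, -0.3]
width: 0.0568
finger_force: 0.0
```

View pics/s2.png

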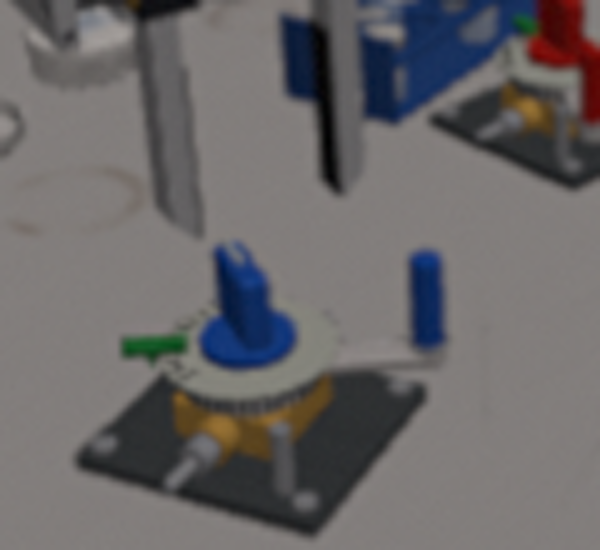

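The fingers straddle the knob axis and the post is clear. I'll correct by 6 mm in x and y, go down and close.

```bash
python3 -m handwheel '[[[0,0,0],[0.12,0.13,-0.3],0.4],[[0,0,0],[0,0,-0.35],0.4],[[0,0,0],[0,0,-0.35],0.4],[[0,0,0],[0,0,0],0.4],[[0,0,0],[0,0,0],0.7]]'; python3 -m handwheel '[[[0,0,0],[0,0,0],0.9],[[0,0,0],[0,0,0],1],[[0,0,0],[0,0,0],1],[[0,0,0],[0,0,0],1],[[0,0,0],[0,0,0],1]]'
```

```text
time: 2.95
tool_pos: [0.5209, 0.1644, 0.0865]
ee_rot: [-3.141, -0.001, -0.415]
wrist_force: [0.6, 0.2, -0.4]
width: 0.0516
finger_force: 0.0
time: 3.45
tool_pos: [0.5199, 0.1635, 0.0859]
ee_rot: [3.14, -0.001, -0.415]
wrist_force: [-0.3, 0.2, 1.4]
width: 0.0128
finger_force: 29.9
```

```bash
python3 -m handwheel '[[[0,0,0.09],[0,0.007,0],1],[[0,0,0.09],[-0.004,0.007,0],1],[[0,0,0.09],[-0.004,0.007,0],1],[[0,0,0.09],[-0.004,0.007,0],1],[[0,0,0.09],[-0.004,0.007,0],1]]'; python3 -m handwheel '[[[0,0,0.09],[-0.004,0.006,0],1],[[0,0,0.09],[-0.004,0.006,0],1],[[0,0,0.09],[-0.004,0.006,0],1],[[0,0,0],[0,0,0],1],[[0,0,0],[0,0,0],1]]'
```

```text
time: 3.95
tool_pos: [0.5199, 0.1649, 0.0859]
ee_rot: [3.139, -0.001, 0.298]
wrist_force: [1.5, -2.1, 0.2]
width: 0.0127
finger_force: 29.9
time: 4.45
tool_pos: [0.5196, 0.1656, 0.0859]
ee_rot: [3.138, -0.0, 0.713]
wrist_force: [3.4, -5.3, 0.6]
width: 0.0128
finger_force: 29.9
```

Turned to 0.713. I'll let go, lift, and move aside toward the post side, then look.

```bash
python3 -m handwheel '[[[0,0,0],[0,0,0],0.6],[[0,0,0],[0,0,0],0.6],[[0,0,0],[0,0,0],0.6],[[0,0,0],[0,0,0.5],0.6],[[0,0,0],[0,0,0.8],0.6]]'; python3 -m handwheel '[[[0,0,0],[-0.4,-0.6,0.4],0.6],[[0,0,0],[-0.4,-0.8,0],0.6],[[0,0,0],[-0.4,-0.8,0],0.6],[[0,0,0],[-0.2,-0.6,0],0.6],[[0,0,0],[0,0,0],0.6]]'; python3 - <<'E'
from h import *
p,d=robot.snapshot("top");p2,_=robot.snapshot("scene")
a=cv2.resize(p[155:230,130:210,::-1],None,fx=7,fy=7,interpolation=cv2.INTER_CUBIC)
cv2.imwrite("pics/t3.png",a)
E
```

```text
time: 4.95
tool_pos: [0.5159, 0.1668, 0.1475]
ee_rot: [-3.137, 0.007, 0.716]
wrist_force: [0.3, 1.7, -0.2]
width: 0.0376
finger_force: 0.0
time: 5.45
tool_pos: [0.4474, 0.0247, 0.1707]
ee_rot: [3.141, 0.0, 0.711]
wrist_force: [-1.1, 0.5, -0.8]
width: 0.0374
finger_force: 0.0
```

View pics/t3.png

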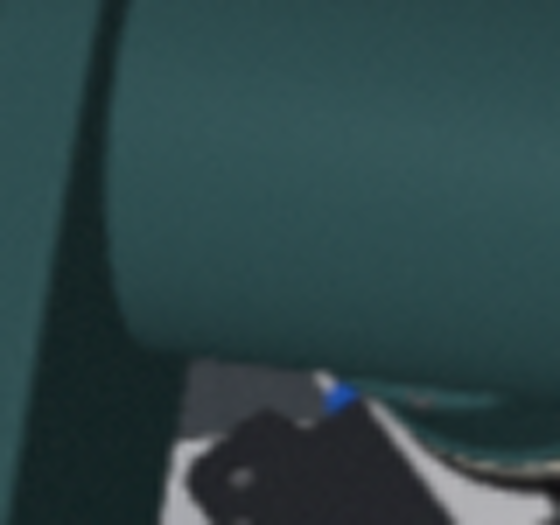

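The arm hides the valve from the top camera, so I'll use the scene camera.

```bash
python3 - <<'E'
from h import *
p,d=robot.snapshot("scene")
cv2.imwrite("pics/s3.png",cv2.resize(p[215:290,155:255,::-1],None,fx=7,fy=7,interpolation=cv2.INTER_CUBIC))
E
```

```text
(no output)
```

View pics/s3.png

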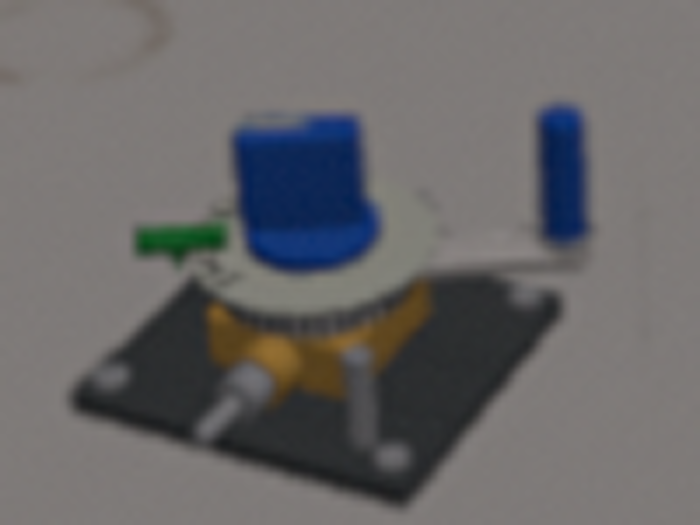

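The knob bar now points toward the clip: its top edge runs from (237,133) to (360,120) in the crop. I'll compute its angle.

```bash
python3 - <<'E'
from h import *
S=lambda x,y,z:w("scene",(155+(x-3)/7,215+(y-3)/7),z)
f=lambda v:np.arctan2(v[1],v[0])
for z,(a,b) in [(.082,((237,133),(360,120))),(.049,((137,232),(226,228))),(.049,((140,238),(224,235)))]:
    A,B=S(*a,z),S(*b,z);print(A,B,f(A-B),np.linalg.norm(A-B))
m=S(181,235,.049)
for c in ((.517,.1635),(.517,.166)): print(f(m-np.array(c)))
E
```

```text
[0.53102265 0.17904257] [0.5072582 0.1544137] 0.8032586152000513 0.034224698526347325
[0.55731197 0.1966601 ] [0.5377387  0.18067692] 0.6847703815731534 0.025270038156524646
[0.55436553 0.19833917] [0.53568397 0.18360245] 0.6678974308323942 0.023794359214392796
0.7544249158202889
0.7063062688892381
```

Knob is at about 0.72–0.80 and the clip at about 0.70–0.75, so it is set. Now the post, at about (0.464, 0.117); the tool yaw already lies along the radius.

```bash
python3 -m handwheel '[[[0,0,0],[0.17,0.9,0],0.6],[[0,0,0],[0.16,0.9,-0.3],0.6],[[0,0,0],[0,0,-0.4],0.55],[[0,0,0],[0,0,0],0.55],[[0,0,0],[0,0,0],0.55]]'; python3 - <<'E'
from h import *
p,d=robot.snapshot("scene")
cv2.imwrite("pics/s4.png",cv2.resize(p[180:290,150:270,::-1],None,fx=5,fy=5,interpolation=cv2.INTER_CUBIC))
print(robot.get_obs()["tool_pos"])
E
```

```text
time: 6.1
tool_pos: [0.4648, 0.1177, 0.1352]
ee_rot: [-3.141, 0.001, 0.718]
wrist_force: [0.6, 0.0, 0.8]
width: 0.0423
finger_force: 0.0
[0.46537218 0.11722698 0.13598882]
```

View pics/s4.png

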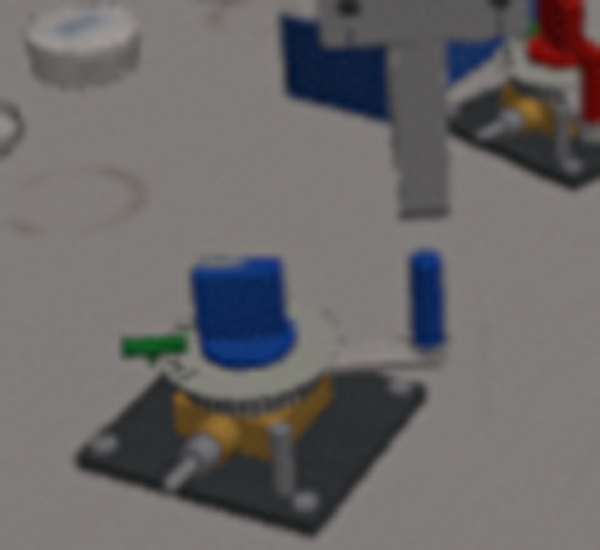

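The fingers are right above the post (finger at (423,200), post top at (426,257) in the crop). Down by 58 mm, then close.

```bash
python3 -m handwheel '[[[0,0,0],[0,0,-0.4],0.55],[[0,0,0],[0,0,-0.4],0.55],[[0,0,0],[0,0,-0.38],0.55],[[0,0,0],[0,0,0],0.55],[[0,0,0],[0,0,0],0.75]]'; python3 -m handwheel '[[[0,0,0],[0,0,0],1],[[0,0,0],[0,0,0],1],[[0,0,0],[0,0,0],1],[[0,0,0],[0,0,0],1]]'
python3 - <<'E'
import numpy as np
c=np.array([.517,.164]);
for k in range(0,13): 
    a=-2.416-.1*k; print(k, (c+.0715*np.array([np.cos(a),np.sin(a)])).round(4), (.0715*.1/.05*np.array([np.sin(a-.05),-np.cos(a-.05)])).round(3))
E
```

```text
time: 6.65
tool_pos: [0.4657, 0.1164, 0.0776]
ee_rot: [3.141, -0.001, 0.715]
wrist_force: [0.6, -0.5, -0.7]
width: 0.0371
finger_force: 0.0
time: 7.05
tool_pos: [0.4655, 0.1171, 0.0776]
ee_rot: [3.141, -0.002, 0.716]
wrist_force: [0.3, 0.2, 3.2]
width: 0.0131
finger_force: 30.0
0 [0.4635 0.1166] [-0.089  0.112]
1 [0.459  0.1221] [-0.078  0.12 ]
2 [0.4552 0.1281] [-0.065  0.127]
3 [0.4519 0.1345] [-0.052  0.133]
4 [0.4493 0.1411] [-0.039  0.138]
5 [0.4473 0.148 ] [-0.025  0.141]
6 [0.4461 0.155 ] [-0.011  0.143]
7 [0.4455 0.1622] [0.003 0.143]
8 [0.4457 0.1693] [0.018 0.142]
9 [0.4466 0.1764] [0.032 0.139]
10 [0.4482 0.1834] [0.046 0.136]
11 [0.4505 0.1901] [0.059 0.13 ]
12 [0.4534 0.1967] [0.072 0.124]
```

```bash
python3 -m handwheel '[[[0,0,-0.064],[-0.089,0.112,0],1],[[0,0,-0.064],[-0.078,0.12,0],1],[[0,0,-0.064],[-0.065,0.127,0],1],[[0,0,-0.064],[-0.052,0.133,0],1]]'; python3 -m handwheel '[[[0,0,-0.064],[-0.039,0.138,0],1],[[0,0,-0.064],[-0.025,0.141,0],1],[[0,0,-0.064],[-0.011,0.143,0],1],[[0,0,-0.064],[0.003,0.143,0],1]]'
```

```text
time: 7.45
tool_pos: [0.4515, 0.1411, 0.0776]
ee_rot: [3.14, -0.002, 0.31]
wrist_force: [0.2, 0.1, 3.3]
width: 0.0133
finger_force: 30.0
time: 7.85
tool_pos: [0.4477, 0.1695, 0.0776]
ee_rot: [3.14, -0.002, -0.092]
wrist_force: [-0.6, -3.0, 3.7]
width: 0.0135
finger_force: 30.0
```

```bash
python3 -m handwheel '[[[0,0,-0.064],[0.018,0.142,0],1],[[0,0,0],[0,0,0],1]]'; python3 -m handwheel '[[[0,0,-0.064],[0.032,0.139,0],1],[[0,0,0],[0,0,0],1]]'
```

```text
time: 8.05
tool_pos: [0.4488, 0.1775, 0.0776]
ee_rot: [-3.141, -0.002, -0.188]
wrist_force: [-1.0, 1.5, 5.5]
width: 0.0133
finger_force: 30.0
time: 8.25
tool_pos: [0.4504, 0.1842, 0.0776]
ee_rot: [-3.14, -0.001, -0.287]
wrist_force: [-0.7, 0.4, 5.5]
width: 0.0136
finger_force: 30.0
```

```bash
python3 -m handwheel '[[[0,0,-0.064],[0.046,0.136,0],1],[[0,0,0],[0,0,0],1]]'; python3 -m handwheel '[[[0,0,-0.064],[0.059,0.13,0],1],[[0,0,0],[0,0,0],1]]'
```

```text
time: 8.45
tool_pos: [0.4527, 0.1909, 0.0776]
ee_rot: [-3.14, -0.001, -0.388]
wrist_force: [-1.2, 0.4, 5.6]
width: 0.0134
finger_force: 30.0
time: 8.65
tool_pos: [0.4534, 0.1911, 0.0773]
ee_rot: [3.127, -0.002, -0.488]
wrist_force: [-7.6, -16.6, 13.4]
width: 0.0132
finger_force: 30.0
```

The lever is hard against its stop (about 18 N). I'll let go and lift.

```bash
python3 -m handwheel '[[[0,0,0],[0,0,0],0.6],[[0,0,0],[0,0,0],0.6],[[0,0,0],[0,0,0],0.6],[[0,0,0],[0,0,0.4],0.6],[[0,0,0],[0,0,0.8],0.6]]'; python3 -m handwheel '[[[0,0,0],[0,0,0.8],0.6],[[0,0,0],[-0.6,-0.6,0],0.6],[[0,0,0],[-0.6,-0.7,0],0.6],[[0,0,0],[0,0,0],0.6],[[0,0,0],[0,0,0],0.6]]'; python3 - <<'E'
from h import *
p,d=robot.snapshot("scene")
cv2.imwrite("pics/s5.png",cv2.resize(p[215:290,155:255,::-1],None,fx=7,fy=7,interpolation=cv2.INTER_CUBIC))
E
```

```text
time: 9.15
tool_pos: [0.4523, 0.1965, 0.1329]
ee_rot: [3.136, 0.007, -0.488]
wrist_force: [0.4, -0.1, 1.2]
width: 0.0376
finger_force: 0.0
time: 9.65
tool_pos: [0.3949, 0.132, 0.1764]
ee_rot: [-3.14, -0.0, -0.49]
wrist_force: [0.5, 0.2, 0.8]
width: 0.0377
finger_force: 0.0
```

View pics/s5.png

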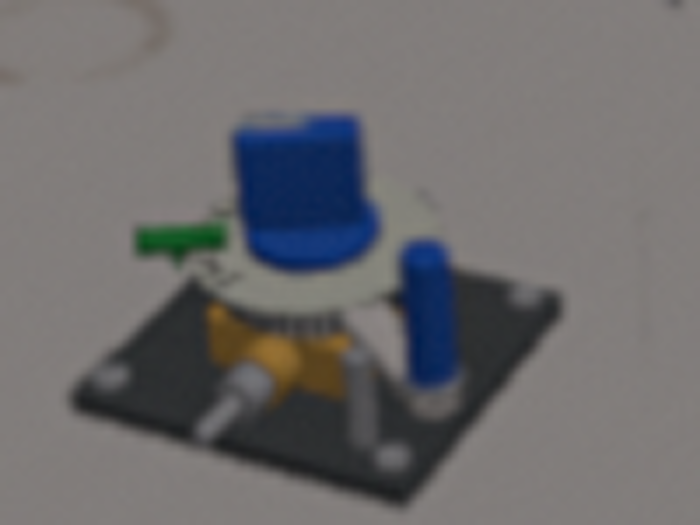

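The lever arm rests against the stop pin at (360,380), the knob still points at the clip, and the gripper is clear.

```bash
python3 -c "
from bench import robot
print(robot.close_job())"
```

```text
the job is handed in; nothing more can be done
None
```

I handed the job in at about 10 s on the robot's clock: the blue knob is on the green clip (within about 0.1 rad by my measurement), the lock ring is tight against its stop pin, and the arm is clear; the judge's result was not shown.

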